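# Put the hand stamp away in the touch-latch box

## Task

Open the grey desk box by its push-to-release latch: lean gently and steadily on the rubber thumb pad at the front of its lid, following it as it slowly sinks to its stop, then get clear and let the lid swing fully up by itself, untouched. Then stand the wooden-handled hand stamp upright in the empty pocket of the box that is nearest the robot on the robot's left, setting it down rather than dropping it, let go, and leave the other things on the desk where they are.

Things in the scene. Friction and masses are not known exactly. Their poses are not given: they have to be found in the camera images.
- deskpad: Black rubber desk pad lying fixed on the desk, 250 (x) x 260 (y) x 4 mm, origin at the centre of its underside, z up; its -x side faces the robot. A stack of paper pads lies centred and square on it, and on the paper the grey box. The paper's thickness is unknown, anything from 2 to 20 mm, so heights of the box are given from the paper's top.
- boxfoot (a point): Point on top of the desk pad below the centre of the grey plastic box: 160 (x) x 200 (y) mm, fixed, square with the desk pad. Above the paper's top: box floor 16 mm, rim 64 mm, closed lid's top 82 mm, thumb pad's top 89 mm. Walls 5 mm thick.
- hingefoot (a point): Point on top of the desk pad below the hinge of the lid, which runs along y at the box's far rim, 78 mm above the paper's top. Lid 150 (x) x 200 (y) x 8 mm. Open, it leans back a little past upright and stands about 150 mm above the hinge.
- press (a point): Point on top of the desk pad straight below the centre of the rubber thumb pad, a raised black rectangle 28 (x) x 54 (y) mm in the middle of the closed lid's front edge. Its top is 89 mm above the paper's top, so 91 to 109 mm above this point. The pad is a cushion that gives about 5 N per mm; more than 20 N on it breaks the latch.
- pocket (a point): Point on top of the desk pad straight below the centre of the box's empty pocket, front left seen from the robot (-x, +y of the desk pad). Inside 72 (x) x 78 (y) mm; floor 16 mm above the paper's top, so 18 to 36 mm above this point; its outer walls rise 48 mm, its inner walls 44 mm above that floor.
- lid (a joint): Lid hinge angle, rad: 0 latched, -0.056 pressed to its stop, 1.75 fully open. Pressed at the pad it sinks against a slow damper: under about 4 N not at all, at 12 N about 2 mm/s, to a firm stop about 8 mm down, where the latch has let go for good. Progress is kept if interrupted. Let go, a spring (2 N at the pad) swings it up in about 6 s, front edge at up to 90 mm/s.
- stamp: Hand stamp standing upright on the desk to the right of the box: black base 46 (x) x 34 (y) x 26 mm, and above it, after a short collar to 32 mm, an upright round wooden handle 24 mm across that reaches to 92 mm. Origin at the centre of the underside, z up. 110 g. Loose.
- tapedispenser: Bystander: tape dispenser, 110 x 50 mm, 62 mm high, loose. Origin at the centre of the underside.
- clipcup: Bystander: dark steel cup, 64 mm across, 50 mm high, loose. Origin at the centre of the underside.
- stapler: Bystander: stapler, 140 x 34 mm, 48 mm high, loose. Origin at the centre of the underside.
- mug: Bystander: white mug, 80 mm across, 95 mm high, loose. Origin at the centre of the underside.
- calculator: Bystander: calculator, 150 x 110 mm, 22 mm high, loose. Origin at the centre of the underside.
- penpot: Bystander: pen pot, 72 mm across, 155 mm high with its pens, loose. Origin at the centre of the underside.
Mind the look-alikes: they are no part of the job. Leave any pink look-alike of the stamp alone.

How it is judged:
By the outcome, as a careful person would: the job done as asked, in the order asked, and still so for the second after the job is handed in, with the robot touching nothing.
It also fails if it takes over 72 s, if anything falls off the work surface, if the arm or the gripper's body presses on something with over 40 N, if the wrist force passes 120 N, or if a joint passes its speed limit or range.

## Robot

A 6-joint arm with a two-finger parallel gripper is mounted at the origin on the work surface. World frame = base frame: x ahead of the robot, y to its left, z up, the work surface at z = 0. Lengths are in m, angles in rad, forces in N, time in s.
With the tool pointing down it reaches from about 0.35 to 0.975 m from the base axis. Payload 4.9 kg.
Tool frame: the origin (TCP) lies on the centre line of the jaws, within the pads' length; the fingertips stand ctrl.tcp_to_tips ahead of it and the grasp point (between the pads) lies 3 mm ahead of it (ctrl.tcp_to_tips is the distance from the TCP to the fingertips, in m); z points along the fingers, y is the direction in which the jaws open and shut (so a half turn about z gives the same grasp; the last joint's range is limited). The gripper opens to 85 mm and grips with 20 to 120 N. Pads are 22 mm wide; open, the fingers measure 114 mm over their backs; the gripper's body (76 mm by 85 mm) begins 54 mm behind the grasp point. The pads swing forward as they close: fully open they stand 13 mm farther back than shut.
Start: joints at [1.125, 0.053, 1.613, -0, 1.476, -0.119], TCP at [0.201, 0.592, 0.253] pointing down, gripper open.
Joint ranges: [-3.01, 3.01], [-1.01, 2.22], [0.06, 2.58], [-1.02, 4.17], [0.09, 2.62], [-3.14, 3.14]. Speed limits (rad/s): [2.57, 2.57, 3.14, 3.14, 3.14, 3.14].

## Interface

Orientations are given as a rotation vector (axis times angle).
In Python, from station import ctrl, vision gives the robot as it stands.
- The arm moves only by the tool jog_arm, never from a script. Its argument "deltas" is a list of rows, each a list of 7 numbers: the turn, a rotation vector about the tool's x, y, z in rad, then the shift along the tool's x, y, z in cm, then the opening, from 0 (shut) to 1 (fully open). A call has 1 to 12 rows; each row shifts and turns the commanded pose from where the row before left it, along the tool's axes as they then stand; what a row does not reach is not made up. A row lasts 1/12 s, in which the tool goes at most 41.7 mm and 7.16 degrees, less where a joint would pass 70% of its speed; a pose out of reach is approached as far as the arm can. A call with a gripper value outside its range is refused whole. The fingers move at their own pace and stop on an object; "grip_force" is the grip in N (left out, the last holds). Time passes only in rows, so rows that do not move let the fingers close. It gives the time, the measured TCP pose, the force and the opening at its end, in the units of the state.
- ctrl.get_obs(): the state, without advancing time (a new reading comes with each control period).
- vision.get_image(name): name is "side" or "top"; returns (picture, depth): 420x560x3 uint8, red, green, blue; 420x560 float32, m along the optical axis (not along the pixel's ray), 0 where there is no reading.
- vision.calibration(name): a dict with "fx", "fy", "cx", "cy" (pixels), "rvec" (rotation vector, rad) and "tvec" (3), from world to camera coordinates, as OpenCV has them. Camera axes: x right, y down, z forward; pixel columns grow to the right and rows downward; lengths in m; the calibration is good to about 2 mm. A picture is of the moment at which its call begins. calibration takes no time and is no camera call.
- ctrl.finish_job(): hands the job in, once; it reports no verdict.
The state is a dict: "t": time; "q": joint angles; "dq": joint speeds; "effort": joint torques, N m; "tool_pos": TCP position; "tool_rot": TCP orientation; "contact_force": force on the tool from outside, world axes, zero at the start; "wrist_torque": the same for the moment, N m; "opening": finger opening in m.
Only numpy, scipy, OpenCV 4.12 (cv2) and the standard library are available. Lean on these libraries where they do the work, as an engineer would, in place of code of your own. Each camera call takes 0.05 s, during which the arm holds its last target. There are 200 camera calls.

## Working session

There is one attempt and no reset: what is moved stays moved. The work goes in short steps, Python scripts to look and compute and a tool call to move; the robot and the scene stay as the last step left them, time stands still between calls to the robot, and variables do not carry over. Pictures are saved under pics/ and viewed, about 8 in all and at most 12, crops included, and the job is handed in when it is done.

Besides the shell and the picture viewer there is one more tool, called after ">>>" as name(argument=value, ...) on one line, values as JSON. jog_arm: Moves the arm, as the interface text tells. Its arguments: {"type":"object","properties":{"deltas":{"type":"array"},"grip_force":{"type":"number"}},"required":["deltas"]}

```bash
mkdir -p pics
cat > h.py <<'E'
import numpy as np, cv2
from scipy.spatial.transform import Rotation as R
from station import ctrl, vision
def cal(n):
    c=vision.calibration(n); return c,R.from_rotvec(np.ravel(c["rvec"])).as_matrix(),np.ravel(c["tvec"])
def ray(n,u,v):
    c,M,t=cal(n); d=M.T@np.array([(u-c["cx"])/c["fx"],(v-c["cy"])/c["fy"],1.]); return -M.T@t,d
def onz(n,u,v,z):
    o,d=ray(n,u,v); return o+d*(z-o[2])/d[2]
def cloud(n,dep):
    c,M,t=cal(n); v,u=np.mgrid[:420,:560]
    p=np.stack([(u-c["cx"])/c["fx"]*dep,(v-c["cy"])/c["fy"]*dep,dep],-1)
    return (p-t)@M
def proj(n,p):
    c,M,t=cal(n); q=M@np.asarray(p,float)+t; return q[0]/q[2]*c["fx"]+c["cx"],q[1]/q[2]*c["fy"]+c["cy"]
def shot(n,name):
    im,d=vision.get_image(n); cv2.imwrite(f"pics/{name}.png",im[...,::-1]); np.savez(f"pics/{name}.npz",im=im,d=d); return im,d
E
python3 - <<'E'
from h import *
for n in("top","side"):
    im,d=shot(n,n+"0"); c,M,t=cal(n); print(n,"cam at",-M.T@t,"fwd",M[2],(d>0).mean())
o=ctrl.get_obs(); print(o, ctrl.tcp_to_tips)
E
```

```text
top cam at [0.2693434  0.00335515 1.44120953] fwd [ 0.22484999  0.01304344 -0.97430609] 0.9959481292517007
side cam at [-0.08498664 -0.60615644  1.1473667 ] fwd [ 0.46686265  0.44619597 -0.76351059] 0.9958886054421768
{'t': 0.1, 'q': array([ 1.12499284e+00,  5.33155031e-02,  1.61417042e+00, -1.11513269e-05,
        1.47603507e+00, -1.19014032e-01]), 'dq': array([-0.00170461, -0.00068527, -0.00330766, -0.00118493,  0.00167666,
       -0.00012758]), 'effort': array([-1.44242513e-04, -3.94900274e+01, -3.71365535e+01, -7.36890433e-05,
        3.95922514e-03, -1.64724707e-05]), 'tool_pos': array([0.20040478, 0.59143164, 0.25216244]), 'tool_rot': array([-5.10951091e-01, -3.09922825e+00,  2.91342018e-03]), 'contact_force': array([-0.74840179,  0.5790988 , -0.86384542]), 'wrist_torque': array([ 0.01267631, -0.01594657,  0.02122698]), 'opening': 0.08545133398610238} 0.022
```

View pics/top0.png

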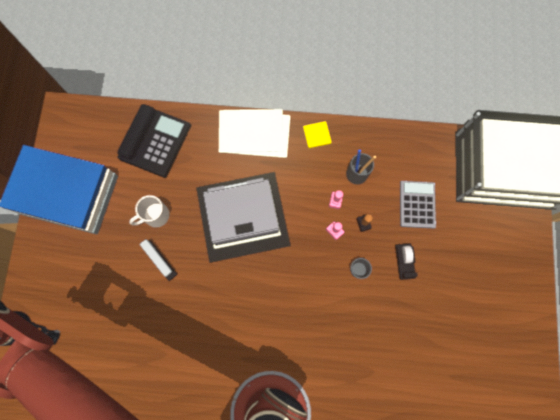

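View pics/side0.png

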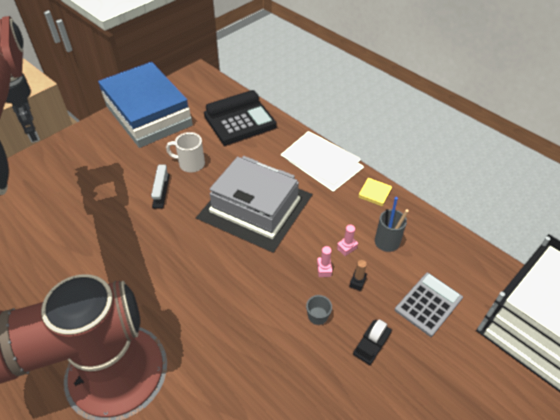

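The top view shows the box on its black pad at about (243,215) with the thumb pad at (244,228). The wooden stamp is at (365,222), with pink look-alikes at (337,199) and (336,230). The side view shows the stamp at (359,275) and the thumb pad at (244,196).

Run:
```python
from h import *
D={n:np.load(f"pics/{n}0.npz") for n in("top","side")}
big=[]
for n,box in(("top",(225,215,265,242)),("side",(225,180,265,210))):
    im,d=D[n]["im"],D[n]["d"]; P=cloud(n,d); g=im.max(-1).astype(int)
    x0,y0,x1,y1=box; m=np.zeros(g.shape,bool); m[y0:y1,x0:x1]=True
    k=(g<60)&m&(P[...,2]>.06)
    v,u=np.nonzero(k); print(n,"thumb px",u.mean(),v.mean(),k.sum(),"P",np.median(P[k],0))
    print("  rect",cv2.minAreaRect(np.c_[u,v].astype(np.float32)))
# deskpad in top
im,d=D["top"]["im"],D["top"]["d"];P=cloud("top",d); g=im.max(-1).astype(int)
m=np.zeros(g.shape,np.uint8); m[165:270,185:300]=1
k=((g<50)&(P[...,2]<.03)&(m>0)).astype(np.uint8)
cs=max(cv2.findContours(k,cv2.RETR_EXTERNAL,cv2.CHAIN_APPROX_NONE)[0],key=cv2.contourArea)[:,0]
W=np.array([onz("top",u,v,.004)[:2] for u,v in cs]).astype(np.float32); r=cv2.minAreaRect(W); print("deskpad",r,"\n",cv2.boxPoints(r))
# side deskpad too
im,d=D["side"]["im"],D["side"]["d"];Q=cloud("side",d); g=im.max(-1).astype(int)
m=np.zeros(g.shape,np.uint8); m[145:250,190:320]=1
k=((g<50)&(Q[...,2]<.03)&(m>0)).astype(np.uint8)
cs=max(cv2.findContours(k,cv2.RETR_EXTERNAL,cv2.CHAIN_APPROX_NONE)[0],key=cv2.contourArea)[:,0]
W=np.array([onz("side",u,v,.004)[:2] for u,v in cs]).astype(np.float32); r=cv2.minAreaRect(W); print("deskpad side",r)
# lid height
for n,A in(("top",P),("side",Q)):
    im=D[n]["im"].astype(int)
    near=(np.hypot(A[...,0]-.6,A[...,1]-.07)<.2)&(A[...,2]>.0)
    h,e=np.histogram(A[...,2][near],np.arange(-.01,.14,.004)); print(n,[(round(float(b),3),int(a)) for a,b in zip(h,e) if a>10])
    # stamp
    hsv=cv2.cvtColor(D[n]["im"],cv2.COLOR_RGB2HSV)
    near=(np.abs(A[...,2]-.06)<.06)
    x0,y0,x1,y1=(352,205,380,240) if n=="top" else (342,252,378,296)
    sub=np.zeros(near.shape,bool); sub[y0:y1,x0:x1]=1
    k=sub&(A[...,2]>.010); v,u=np.nonzero(k); print(n,"stamp",k.sum(),A[k].min(0),A[k].max(0))
    kk=sub&(A[...,2]>.080); v,u=np.nonzero(kk); print("  top",kk.sum(),u.mean(),v.mean(),A[kk].mean(0), onz(n,u.mean(),v.mean(),.092))
    kb=sub&(im.max(-1)<60)&(A[...,2]>.008); v,u=np.nonzero(kb); pts=A[kb]; print("  base",kb.sum(),pts.mean(0),cv2.minAreaRect(pts[pts[:,2]>.018][:,:2].astype(np.float32)))
    c=im[y0-5:y1+5,x0-5:x1+5].astype(np.uint8)[...,::-1]; big.append(cv2.resize(c,(400,500),interpolation=cv2.INTER_CUBIC))
cv2.imwrite("pics/st.png",np.hstack(big))
```

```text
top thumb px nan nan 0 P [nan nan nan]
  rect ((0.0, 0.0), (0.0, 0.0), 0.0)
side thumb px 240.33333333333334 195.33333333333334 9 P [0.51266934 0.13185401 0.10867404]
  rect ((242.97415161132812, 196.06036376953125), (17.33245086669922, 5.383564472198486), 23.198591232299805)<stdin>:8: RuntimeWarning: Mean of empty slice.
  ret = ret.dtype.type(ret / rcount)
  return _methods._mean(a, axis=axis, dtype=dtype,
  ret = um.true_divide(
Traceback (most recent call last):
ValueError: max() iterable argument is empty
```

Run:
```python
from h import *
D={n:np.load(f"pics/{n}0.npz") for n in("top","side")}
T=D["top"]["im"];P=cloud("top",D["top"]["d"])
for u,v in((244,228),(240,228),(248,228),(236,228),(254,228),(240,205),(210,250),(280,240),(270,405)): print((u,v),T[v,u],P[v,u].round(4))
S=D["side"]["im"];Q=cloud("side",D["side"]["d"])
for u,v in((244,196),(238,195),(249,199),(250,180),(235,215),(280,230)): print((u,v),S[v,u],Q[v,u].round(4))
def patch(A,d,x0,y0,x1,y1):
    return cv2.resize(A[y0:y1,x0:x1,::-1],(400,400),interpolation=cv2.INTER_CUBIC)
cv2.imwrite("pics/st.png",np.vstack([np.hstack([patch(T,0,345,200,385,240),patch(S,0,340,255,380,295)]),]))
for n,A,I,b in(("top",P,T,(352,205,380,240)),("side",Q,S,(342,252,378,296))):
    x0,y0,x1,y1=b
    sub=np.zeros(A.shape[:2],bool); sub[y0:y1,x0:x1]=1; sub&=np.hypot(A[...,0]-.5,A[...,1]+.2)<.3
    kk=sub&(A[...,2]>.082); v,u=np.nonzero(kk); print(n,"stamptop",kk.sum(),u.mean(),v.mean(),A[kk].mean(0),onz(n,u.mean(),v.mean(),.092))
    kb=sub&(A[...,2]>.012)&(A[...,2]<.031); print("  base",kb.sum(),A[kb].mean(0),cv2.minAreaRect(A[kb][:,:2].astype(np.float32)))
```

```text
(244, 228) [67 64 57] [0.5188 0.1203 0.109 ]
(240, 228) [67 64 57] [0.5191 0.1327 0.1024]
(248, 228) [66 61 57] [0.5207 0.109  0.1044]
(236, 228) [70 67 63] [0.5178 0.1443 0.1039]
(254, 228) [172 167 169] [0.5244 0.0922 0.0927]
(240, 205) [181 175 178] [0.589  0.1399 0.1007]
(210, 250) [65 60 56] [0.46   0.2288 0.0031]
(280, 240) [66 59 56] [0.5092 0.0129 0.007 ]
(270, 405) [91 46 39] [0.0715 0.0024 0.2877]
(244, 196) [62 63 60] [0.5199 0.1183 0.1046]
(238, 195) [65 65 62] [0.5119 0.1341 0.1025]
(249, 199) [62 63 60] [0.5199 0.098  0.1084]
(250, 180) [180 181 182] [0.5762 0.1546 0.0996]
(235, 215) [103 104 106] [0.498  0.1376 0.0254]
(280, 230) [56 57 54] [ 0.5657  0.0233 -0.0017]
top stamptop 53 368.188679245283 218.20754716981133 [ 0.58288878 -0.24539661  0.09048538] [ 0.58253432 -0.24511883  0.092     ]
  base 81 [ 0.57838607 -0.24195082  0.02434005] ((0.5842598676681519, -0.2451031357049942), (0.04663239046931267, 0.03502965718507767), 21.374265670776367)
side stamptop 74 361.5 264.2837837837838 [ 0.58055078 -0.2475735   0.09010325] [ 0.57934888 -0.24823028  0.092     ]
  base 135 [ 0.57524564 -0.24695842  0.02337829] ((0.6044047474861145, -0.2226068377494812), (0.12281344085931778, 0.05037099868059158), 49.094268798828125)
```

View pics/st.png

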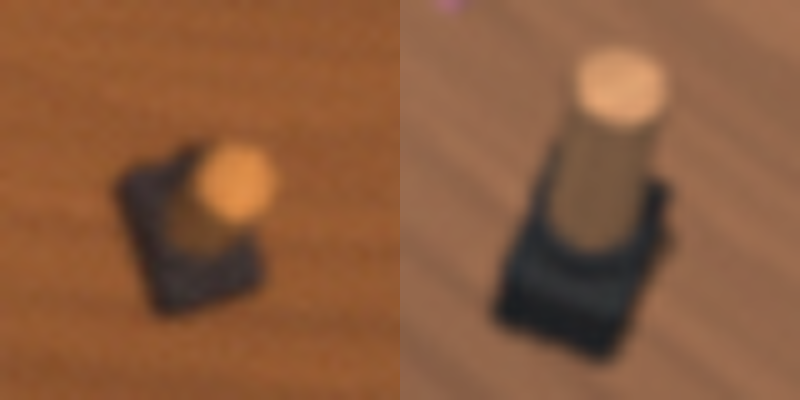

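Run:
```python
from h import *
D={n:np.load(f"pics/{n}0.npz") for n in("top","side")}
for n,b,tb in(("top",(190,168,296,266),(228,218,260,240)),("side",(192,148,318,248),(226,184,264,210))):
    I=D[n]["im"];A=cloud(n,D[n]["d"]);g=I.max(-1).astype(int)
    m=np.zeros(g.shape,bool); m[b[1]:b[3],b[0]:b[2]]=1
    k=((g<85)&m).astype(np.uint8)
    lo=k*(A[...,2]<.02)
    lo=lo.astype(np.uint8)
    nb,L,st,_=cv2.connectedComponentsWithStats(lo); i=1+st[1:,4].argmax(); vu=np.argwhere(L==i)
    W=np.array([onz(n,u,v,.004)[:2] for v,u in vu]).astype(np.float32); r=cv2.minAreaRect(W); print(n,"deskpad",r,st[i])
    hi=m&(g<85)&(A[...,2]>.085); t=np.zeros_like(hi); t[tb[1]:tb[3],tb[0]:tb[2]]=1; hi&=t
    v,u=np.nonzero(hi); z=np.median(A[hi][:,2]); W=np.array([onz(n,a,c,.107)[:2] for a,c in zip(u,v)]).astype(np.float32)
    print("  thumb",hi.sum(),u.mean(),v.mean(),"z",z,"c",W.mean(0),cv2.minAreaRect(W))
    c=W.mean(0); lid=(g>120)&m&(np.hypot(A[...,0]-.565,A[...,1]-.125)<.04)&(A[...,2]>.08); print("  lid z",A[lid].mean(0),lid.sum())
(a,b)=[ray(n,u,v) for n,u,v in(("top",244,228),("side",244,196))]
o=ctrl.get_obs(); print(R.from_rotvec(o["tool_rot"]).as_matrix().round(3))
# tri from blob centres
def tri(p,q):
    (o1,d1),(o2,d2)=ray("top",*p),ray("side",*q); s=np.linalg.lstsq(np.c_[d1,-d2],o2-o1,rcond=None)[0]; x,y=o1+s[0]*d1,o2+s[1]*d2; return (x+y)/2,np.linalg.norm(x-y)
print("stamp top tri",tri((368.19,218.2),(361.5,264.3)))
```

```text
top deskpad ((0.5770450830459595, 0.13856737315654755), (0.24519509077072144, 0.2552712857723236), 16.5712833404541) [ 197  176   93   86 1614]
  thumb 124 243.68548387096774 228.07258064516128 z 0.10632036895146053 c [0.51892704 0.12142035] ((0.518998920917511, 0.12130697816610336), (0.022352930158376694, 0.047657087445259094), 16.340526580810547)
  lid z [0.56718524 0.12565709 0.09881308] 514Traceback (most recent call last):
  File "<stdin>", line 10, in <module>
  File "h.py", line 9, in onz
    o,d=ray(n,u,v); return o+d*(z-o[2])/d[2]
        ~~~^^^^^^^
  File "h.py", line 7, in ray
    c,M,t=cal(n); d=M.T@np.array([(u-c["cx"])/c["fx"],(v-c["cy"])/c["fy"],1.]); return -M.T@t,d
          ~~~^^^
  File "h.py", line 5, in cal
    c=vision.calibration(n); return c,R.from_rotvec(np.ravel(c["rvec"])).as_matrix(),np.ravel(c["tvec"])
ValueError: time passes only in moves, steps and waits
```

>>> jog_arm(deltas=[[0,0,-0.123,0,0,0,0],[0,0,-0.123,0,0,0,0],[0,0,-0.123,0,0,0,0],[0,0,-0.123,0,0,0,0],[0,0,-0.122,0,0,0,0],[0,0,0,-0.9,-2.85,0,0],[0,0,0,-0.9,-2.85,0,0],[0,0,0,-0.9,-2.85,0,0],[0,0,0,-0.9,-2.85,0,0],[0,0,0,-0.9,-2.85,0,0],[0,0,0,-0.9,-2.85,0,0],[0,0,0,-0.9,-2.85,0,0]], grip_force=40)

```text
t: 1.1
tool_pos: [0.3179, 0.417, 0.2528]
tool_rot: [0.45, -3.109, 0.001]
contact_force: [0.2, 0.6, -0.6]
opening: -0.0001
```

>>> jog_arm(deltas=[[0,0,0,-0.9,-2.85,0,0],[0,0,0,-0.9,-2.85,0,0],[0,0,0,-0.9,-2.85,0,0],[0,0,0,-0.9,-2.85,0,0],[0,0,0,-0.9,-2.85,0,0],[0,0,0,-0.9,-2.85,0,0],[0,0,0,-0.9,-2.85,0,0],[0,0,0,-0.9,-2.85,0,0],[0,0,0,-0.9,-2.85,0,0],[0,0,0,-0.9,-2.85,0,0],[0,0,0,-0.9,-2.85,0,0],[0,0,0,-0.9,-2.85,0,0]])

```text
t: 2.1
tool_pos: [0.5183, 0.1196, 0.2528]
tool_rot: [0.449, -3.109, -0.0]
contact_force: [0.1, -0.8, 0.7]
opening: 0.0
```

```bash
sed -i 's/^def cal(n):/from functools import lru_cache\n@lru_cache\ndef cal(n):/' h.py
python3 - <<'E'
from h import *
o=ctrl.get_obs(); print(o["t"],o["tool_pos"],R.from_rotvec(o["tool_rot"]).as_matrix().round(4),o["contact_force"],o["opening"])
D={n:np.load(f"pics/{n}0.npz") for n in("top","side")}
n="side";I=D[n]["im"];A=cloud(n,D[n]["d"]);g=I.max(-1).astype(int)
hi=(g<85)&(A[...,2]>.085); t=np.zeros_like(hi); t[184:210,226:264]=1; hi&=t
v,u=np.nonzero(hi); W=np.array([onz(n,a,c,.106)[:2] for a,c in zip(u,v)]).astype(np.float32)
print("thumb side",hi.sum(),u.mean(),v.mean(),np.median(A[hi][:,2]),W.mean(0),cv2.minAreaRect(W))
def tri(p,q):
    (o1,d1),(o2,d2)=ray("top",*p),ray("side",*q); s=np.linalg.lstsq(np.c_[d1,-d2],o2-o1,rcond=None)[0]; x,y=o1+s[0]*d1,o2+s[1]*d2; return (x+y)/2,np.linalg.norm(x-y)
print("thumb tri",tri((243.69,228.07),(u.mean(),v.mean()))); print("stamp top tri",tri((368.19,218.2),(361.5,264.3)))
E
```

```text
2.1 [0.51834888 0.1196181  0.25280383] [[-9.591e-01 -2.831e-01 -7.000e-04]
 [-2.831e-01  9.591e-01  0.000e+00]
 [ 7.000e-04  2.000e-04 -1.000e+00]] [ 0.12742333 -0.80415497  0.65083788] 2.5109308344568357e-05
thumb side 129 243.06976744186048 196.2170542635659 0.10576105042564729 [0.51675254 0.1185357 ] ((0.5167732834815979, 0.11892177164554596), (0.02499482035636902, 0.05116162821650505), 15.873291969299316)
thumb tri (array([0.51994458, 0.12206133, 0.10074137]), np.float64(0.00035794102733895496))
stamp top tri (array([ 0.58384001, -0.24614769,  0.08529795]), np.float64(0.0006595711870286661))
```

>>> jog_arm(deltas=[[0,0,0,0,0,1.5,0],[0,0,0,0,0,1.5,0],[0,0,0,0,0,1.5,0],[0,0,0,0,0,1.5,0],[0,0,0,0,0,1.5,0],[0,0,0,0,0,1.5,0],[0,0,0,0,0,1.2,0],[0,0,0,0,0,0.8,0],[0,0,0,0,0,0.4,0],[0,0,0,0,0,0.2,0],[0,0,0,0,0,0,0]])

```text
t: 3.02
tool_pos: [0.5181, 0.1211, 0.1373]
tool_rot: [0.45, -3.109, 0.0]
contact_force: [0.4, -0.4, -0.0]
opening: 0.0004
```

>>> jog_arm(deltas=[[0,0,0,0,0,0.05,0],[0,0,0,0,0,0.05,0],[0,0,0,0,0,0.05,0],[0,0,0,0,0,0.05,0],[0,0,0,0,0,0.05,0],[0,0,0,0,0,0.05,0]])

```text
t: 3.52
tool_pos: [0.5181, 0.121, 0.1344]
tool_rot: [-0.45, 3.109, -0.0]
contact_force: [0.1, 0.5, -0.3]
opening: -0.0001
```

>>> jog_arm(deltas=[[0,0,0,0,0,0.04,0],[0,0,0,0,0,0.04,0],[0,0,0,0,0,0.04,0],[0,0,0,0,0,0.04,0],[0,0,0,0,0,0.04,0]])

```text
t: 3.93
tool_pos: [0.518, 0.121, 0.1322]
tool_rot: [0.45, -3.109, 0.0]
contact_force: [0.3, -0.9, -0.8]
opening: 0.0002
```

>>> jog_arm(deltas=[[0,0,0,0,0,0.04,0],[0,0,0,0,0,0.04,0],[0,0,0,0,0,0.04,0],[0,0,0,0,0,0.04,0],[0,0,0,0,0,0.04,0]])

```text
t: 4.35
tool_pos: [0.518, 0.121, 0.1303]
tool_rot: [0.45, -3.109, 0.0]
contact_force: [-0.3, -0.0, -0.4]
opening: 0.0002
```

>>> jog_arm(deltas=[[0,0,0,0,0,0.03,0],[0,0,0,0,0,0.03,0],[0,0,0,0,0,0.03,0],[0,0,0,0,0,0.03,0]])

```text
t: 4.68
tool_pos: [0.518, 0.121, 0.1291]
tool_rot: [0.45, -3.109, 0.0]
contact_force: [0.5, 0.5, -1.0]
opening: -0.0001
```

Tips at 0.107 with no contact yet.

>>> jog_arm(deltas=[[0,0,0,0,0,0.03,0],[0,0,0,0,0,0.03,0],[0,0,0,0,0,0.03,0],[0,0,0,0,0,0.03,0],[0,0,0,0,0,0.03,0]])

```text
t: 5.1
tool_pos: [0.518, 0.121, 0.1277]
tool_rot: [-0.45, 3.109, -0.0]
contact_force: [-0.6, 0.1, 1.3]
opening: 0.0001
```

>>> jog_arm(deltas=[[0,0,0,0,0,0.03,0],[0,0,0,0,0,0.03,0],[0,0,0,0,0,0.03,0],[0,0,0,0,0,0.02,0]])

```text
t: 5.43
tool_pos: [0.518, 0.121, 0.1266]
tool_rot: [0.45, -3.109, 0.0]
contact_force: [-2.4, -0.6, 2.1]
opening: 0.0001
```

>>> jog_arm(deltas=[[0,0,0,0,0,0.03,0],[0,0,0,0,0,0.03,0],[0,0,0,0,0,0.03,0],[0,0,0,0,0,0.02,0]])

```text
t: 5.77
tool_pos: [0.5179, 0.121, 0.1254]
tool_rot: [0.45, -3.109, 0.0]
contact_force: [-2.0, -0.8, 2.9]
opening: -0.0002
```

>>> jog_arm(deltas=[[0,0,0,0,0,0.02,0],[0,0,0,0,0,0.02,0],[0,0,0,0,0,0.02,0],[0,0,0,0,0,0.02,0],[0,0,0,0,0,0.02,0]])

```text
t: 6.18
tool_pos: [0.518, 0.121, 0.1246]
tool_rot: [0.45, -3.109, 0.0]
contact_force: [-3.8, -1.9, 5.4]
opening: 0.0001
```

>>> jog_arm(deltas=[[0,0,0,0,0,0.02,0],[0,0,0,0,0,0.02,0],[0,0,0,0,0,0.02,0],[0,0,0,0,0,0.02,0],[0,0,0,0,0,0.02,0],[0,0,0,0,0,0.02,0]])

```text
t: 6.68
tool_pos: [0.518, 0.121, 0.1238]
tool_rot: [0.45, -3.109, 0.0]
contact_force: [-6.0, -1.8, 7.2]
opening: 0.0
```

>>> jog_arm(deltas=[[0,0,0,0.01,0,0.02,0],[0,0,0,0.01,0,0.02,0],[0,0,0,0.01,0,0.02,0],[0,0,0,0,0,0.02,0],[0,0,0,0,0,0.02,0],[0,0,0,0,0,0.02,0]])

```text
t: 7.18
tool_pos: [0.518, 0.121, 0.1231]
tool_rot: [-0.45, 3.109, -0.0]
contact_force: [-5.2, -2.0, 9.3]
opening: -0.0002
```

>>> jog_arm(deltas=[[0,0,0,0,0,0.02,0],[0,0,0,0,0,0.02,0],[0,0,0,0,0,0.02,0],[0,0,0,0,0,0.02,0],[0,0,0,0,0,0.02,0],[0,0,0,0,0,0.02,0],[0,0,0,0,0,0.02,0],[0,0,0,0,0,0.02,0]])

```text
t: 7.85
tool_pos: [0.518, 0.121, 0.1218]
tool_rot: [-0.45, 3.109, -0.0]
contact_force: [-6.6, -0.6, 10.3]
opening: -0.0003
```

>>> jog_arm(deltas=[[0,0,0,0.01,0,0.02,0],[0,0,0,0.01,0,0.02,0],[0,0,0,0,0,0.02,0],[0,0,0,0,0,0.02,0],[0,0,0,0,0,0.02,0],[0,0,0,0,0,0.02,0],[0,0,0,0,0,0.02,0],[0,0,0,0,0,0.02,0],[0,0,0,0,0,0.02,0],[0,0,0,0,0,0.02,0],[0,0,0,0,0,0.01,0],[0,0,0,0,0,0.01,0]])

```text
t: 8.85
tool_pos: [0.5179, 0.121, 0.1198]
tool_rot: [-0.45, 3.109, -0.0]
contact_force: [-6.4, -0.8, 11.2]
opening: 0.0001
```

>>> jog_arm(deltas=[[0,0,0,0.01,0,0.02,0],[0,0,0,0,0,0.02,0],[0,0,0,0,0,0.02,0],[0,0,0,0,0,0.02,0],[0,0,0,0,0,0.02,0],[0,0,0,0,0,0.02,0],[0,0,0,0,0,0.01,0],[0,0,0,0,0,0.01,0]])

```text
t: 9.52
tool_pos: [0.5179, 0.1209, 0.1184]
tool_rot: [-0.45, 3.109, -0.0]
contact_force: [-6.5, -1.5, 11.5]
opening: -0.0001
```

>>> jog_arm(deltas=[[0,0,0,0,0,0.02,0],[0,0,0,0,0,0.02,0],[0,0,0,0,0,0.02,0],[0,0,0,0,0,0.02,0]])

```text
t: 9.85
tool_pos: [0.5179, 0.1209, 0.1176]
tool_rot: [-0.45, 3.109, -0.0]
contact_force: [-6.5, -0.4, 11.2]
opening: 0.0001
```

>>> jog_arm(deltas=[[0,0,0,0,0,0.02,0],[0,0,0,0,0,0.02,0],[0,0,0,0,0,0.02,0],[0,0,0,0,0,0.02,0]])

```text
t: 10.18
tool_pos: [0.5179, 0.1209, 0.117]
tool_rot: [-0.45, 3.109, -0.0]
contact_force: [-6.7, -1.5, 12.1]
opening: 0.0004
```

>>> jog_arm(deltas=[[0,0,0,0,0,0.02,0],[0,0,0,0,0,0.02,0],[0,0,0,0,0,0.02,0],[0,0,0,0,0,0.01,0]])

```text
t: 10.52
tool_pos: [0.518, 0.121, 0.1166]
tool_rot: [-0.45, 3.109, -0.0]
contact_force: [-7.7, -1.7, 13.8]
opening: 0.0004
```

>>> jog_arm(deltas=[[0,0,0,0,0,0,0],[0,0,0,0,0,0,0],[0,0,0,0,0,0,0],[0,0,0,0,0,0,0],[0,0,0,0,0,0,0],[0,0,0,0,0,0,0]])

```text
t: 11.02
tool_pos: [0.5179, 0.1209, 0.1167]
tool_rot: [-0.45, 3.109, -0.0]
contact_force: [-8.0, -1.5, 14.1]
opening: 0.0002
```

>>> jog_arm(deltas=[[0,0,0,0,0,-2.0,0],[0,0,0,0,0,-3.5,0],[0,0,0,0,0,-3.5,0],[0,0,0,2.0,0,-2.5,0],[0,0,0,3,0,0,0],[0,0,0,3,0,0,0],[0,0,0,0,-3,0,0],[0,0,0,0,-3,0,0],[0,0,0,0,-3,0,0],[0,0,0,0,-3,0,0],[0,0,0,0,-3,0,0],[0,0,0,0,0,0,0]])

```text
t: 12.02
tool_pos: [0.4844, -0.0495, 0.2292]
tool_rot: [-0.442, 3.109, -0.004]
contact_force: [-0.7, 0.2, 0.6]
opening: 0.0001
```

Run:
```python
from h import *
o=ctrl.get_obs(); print(o["t"],o["tool_pos"],o["contact_force"],R.from_rotvec(o["tool_rot"]).as_matrix().round(3))
shot("side","side1")
```

```text
12.0167 [ 0.48436904 -0.04954195  0.22922591] [-0.73752033  0.21750591  0.5801366 ] [[-0.96  -0.279  0.002]
 [-0.279  0.96  -0.002]
 [-0.001 -0.002 -1.   ]]
```

View pics/side1.png

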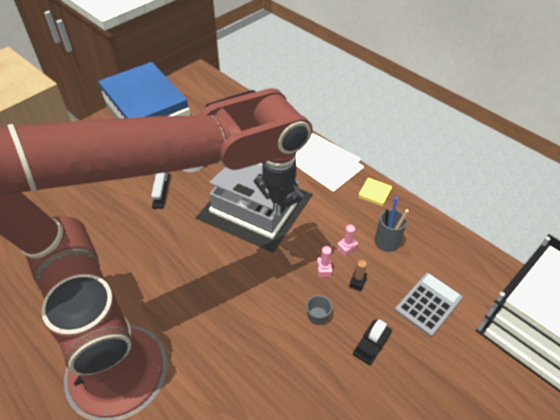

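Side view: the lid is rising by itself (thumb pad edge at about (243,190)), and the arm is clear of it. Next I go over the stamp.

>>> jog_arm(deltas=[[0,0,0,-0.475,-2.7,0,0.55],[0,0,0,-0.475,-2.7,0,0.55],[0,0,0,-0.475,-2.7,0,0.55],[0,0,0,-0.475,-2.7,0,0.55],[0,0,0,-0.475,-2.7,0,0.55],[0,0,0,-0.475,-2.7,0,0.55],[0,0,0,-0.475,-2.7,0,0.55],[0,0,0,-0.475,-2.7,0,0.55],[0,0,0,0,0,0,0.55],[0,0,0,0,0,0,0.55]])

```text
t: 12.9
tool_pos: [0.5812, -0.2417, 0.2287]
tool_rot: [0.449, -3.109, -0.002]
contact_force: [-0.9, 0.4, 0.2]
opening: 0.0469
```

>>> jog_arm(deltas=[[0,0,0,0.1,-0.48,0,0.55],[0,0,0,0,0,1.5,0.55],[0,0,0,0,0,2,0.55],[0,0,0,0,0,2,0.55],[0,0,0,0,0,2,0.55],[0,0,0,0,0,2,0.55],[0,0,0,0,0,2,0.55],[0,0,0,0,0,2,0.55],[0,0,0,0,0,1.2,0.55],[0,0,0,0,0,0.6,0.55],[0,0,0,0,0,0.2,0.55],[0,0,0,0,0,0,0.55]])

```text
t: 13.9
tool_pos: [0.5812, -0.2466, 0.0745]
tool_rot: [0.45, -3.109, -0.0]
contact_force: [0.5, -1.8, 0.4]
opening: 0.0467
```

>>> jog_arm(deltas=[[0,0,0,0,0,0,0.15],[0,0,0,0,0,0,0.15],[0,0,0,0,0,0,0.15],[0,0,0,0,0,0,0.15],[0,0,0,0,0,0,0.15],[0,0,0,0,0,0,0.15]], grip_force=40)

```text
t: 14.4
tool_pos: [0.5822, -0.2474, 0.0761]
tool_rot: [-0.449, 3.107, -0.002]
contact_force: [-0.3, 0.3, 5.7]
opening: 0.0231
```

Run:
```python
from h import *
o=ctrl.get_obs(); print(o["t"],o["tool_pos"],o["contact_force"],o["opening"])
t,_=shot("top","top2"); s,_=shot("side","side2")
cv2.imwrite("pics/both2.png",np.hstack([cv2.resize(t[160:270,180:400],(400,200)),cv2.resize(s[130:310,180:420],(400,300))[50:250]])[...,::-1])
```

```text
14.4 [ 0.58215723 -0.2474386   0.07610194] [-0.27781381  0.27479137  5.74293574] 0.02310138270786352
```

View pics/side2.png

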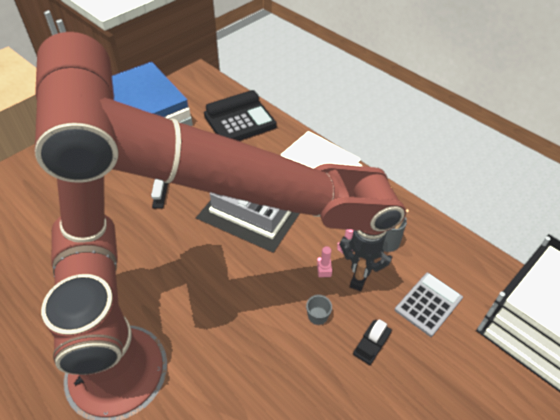

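The side view shows the gripper around the stamp at (362,280); the opening of 23 mm confirms the handle is held. Next is the lift.

>>> jog_arm(deltas=[[0,0,0,0,0,-0.3,0.1],[0,0,0,0,0,-1,0.1],[0,0,0,0,0,-2,0.1],[0,0,0,0,0,-2,0.1],[0,0,0,0,0,-2,0.1],[0,0,0,0,0,-2,0.1],[0,0,0,0,0,-2,0.1],[0,0,0,0,0,-2,0.1],[0,0,0,0,0,-2,0.1],[0,0,0,0,0,-2,0.1],[0,0,0,0,0,-1,0.1],[0,0,0,0,0,0,0.1]])

```text
t: 15.5
tool_pos: [0.5823, -0.2476, 0.2611]
tool_rot: [-0.449, 3.105, -0.005]
contact_force: [-0.5, -0.5, -1.0]
opening: 0.023
```

>>> jog_arm(deltas=[[0,0,0,2,0,0,0.1],[0,0,0,2,0,0,0.1],[0,0,0,2,0,0,0.1],[0,0,0,2,0,0,0.1],[0,0,0,2,0,0,0.1],[0,0,0,1,0,0,0.1],[0,0,0,0,0,0,0.1],[0,0,0,0,0,0,0.1],[0,0,0,0,0,0,0.1],[0,0,0,0,0,0,0.1],[0,0,0,0,0,0,0.1],[0,0,0,0,0,0,0.1]])

```text
t: 16.5
tool_pos: [0.4763, -0.2779, 0.2574]
tool_rot: [-0.451, 3.109, 0.0]
contact_force: [-0.6, 0.6, -1.0]
opening: 0.0234
```

>>> jog_arm(deltas=[[0,0,0,0,0,0,0.1],[0,0,0,0,0,0,0.1],[0,0,0,0,0,0,0.1],[0,0,0,0,0,0,0.1],[0,0,0,0,0,0,0.1],[0,0,0,0,0,0,0.1],[0,0,0,0,0,0,0.1],[0,0,0,0,0,0,0.1],[0,0,0,0,0,0,0.1],[0,0,0,0,0,0,0.1],[0,0,0,0,0,0,0.1],[0,0,0,0,0,0,0.1]])

```text
t: 17.5
tool_pos: [0.4757, -0.2781, 0.2575]
tool_rot: [-0.45, 3.109, -0.0]
contact_force: [0.1, 0.4, -1.6]
opening: 0.0231
```

Run:
```python
from h import *
o=ctrl.get_obs(); print(o["t"],o["tool_pos"],o["contact_force"],o["opening"])
t,_=shot("top","top3"); s,_=shot("side","side3")
cv2.imwrite("pics/both3.png",np.hstack([cv2.resize(t[150:270,190:390],(400,240),interpolation=2),cv2.resize(s[110:350,170:420],(400,384))[:240]])[...,::-1])
cv2.imwrite("pics/both3.png",np.vstack([cv2.resize(t[160:260,190:400],(630,300),interpolation=2),cv2.resize(s[150:250,180:390],(630,300),interpolation=2)])[...,::-1])
```

```text
17.5 [ 0.47573623 -0.27810469  0.25752306] [ 0.09350679  0.43404033 -1.63691704] 0.023069388224839935
```

View pics/both3.png

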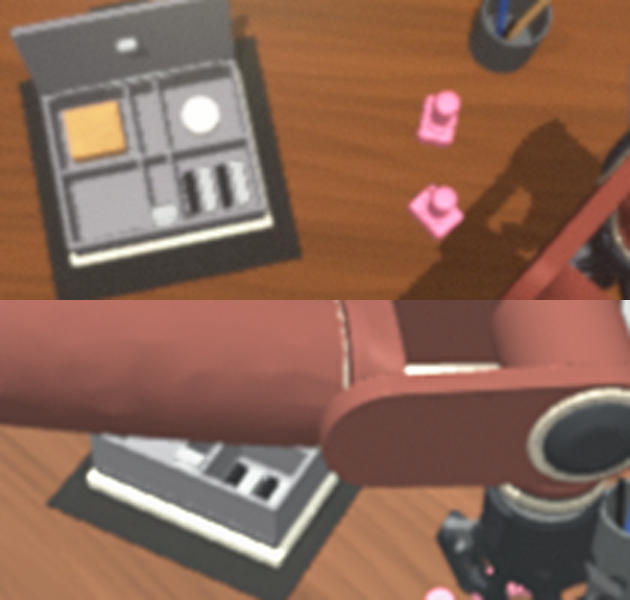

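Crop of top view: the lid is up and the empty front-left pocket is at about (110,205) in the crop, i.e. pixel (227,228). I'll check the computed pocket against the picture.

Run:
```python
from h import *
z=np.load("pics/top3.npz"); t=z["im"]; A=cloud("top",z["d"]); 
a=np.deg2rad(16.4); Rm=np.array([[np.cos(a),-np.sin(a)],[np.sin(a),np.cos(a)]]); c0=np.array([.577,.1386])
im=cv2.resize(t[160:260,190:290],(600,600),interpolation=2)[...,::-1].copy()
def dr(cx,cy,w,h,zz,col):
    p=[proj("top",[*(c0+Rm@[cx+i*w/2,cy+j*h/2]),zz]) for i,j in((1,1),(1,-1),(-1,-1),(-1,1))]
    q=((np.array(p)+.5-[190,160])*6).astype(np.int32); cv2.polylines(im,[q],True,col,1)
dr(0,0,.160,.200,.081,(0,0,255)); dr(-.039,.056,.072,.078,.079,(0,255,0)); dr(-.039,.056,.072,.078,.033,(255,0,0))
cv2.imwrite("pics/ov.png",im)
u,v=map(int,proj("top",[*(c0+Rm@[-.045,.056]),.033])); print("floor z",np.median(A[v-2:v+3,u-3:u+4,2]),A[v,u], (u,v))
lid=A[160:200,190:280]; k=lid[...,2]>.12; print("lid top z",lid[k][:,2].max(),k.sum())
P=(lid[k][:,:2]-c0)@Rm; print("lid pts box-x vs z slope",np.polyfit(lid[k][:,2],P[:,0],1))
```

```text
floor z 0.03152875497351761 [0.51895462 0.18154162 0.03343356] (226, 231)
lid top z 1.4412095347615774 1506
lid pts box-x vs z slope [-0.28381999  0.13983363]
```

View pics/ov.png

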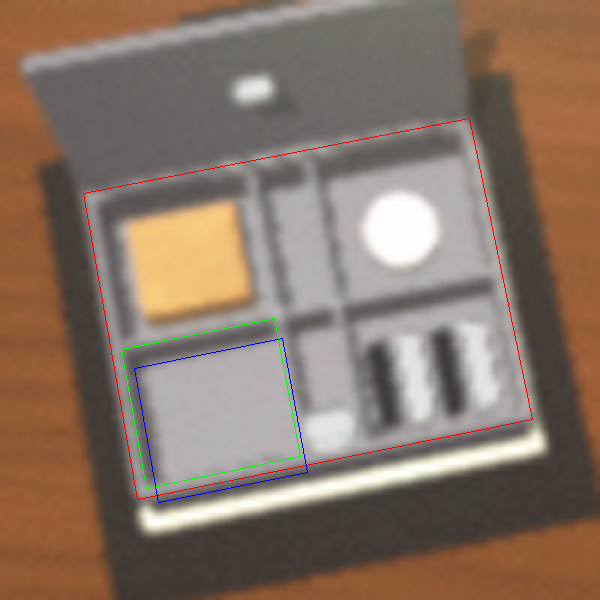

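The overlay fits the box, and the pocket floor measures 0.033 m. I'm moving over the pocket centre (0.524, 0.181).

>>> jog_arm(deltas=[[0,0,0,-0.55,1.33,0,0.1],[0,0,0,-1.1,2.667,0,0.1],[0,0,0,-1.1,2.667,0,0.1],[0,0,0,-1.1,2.667,0,0.1],[0,0,0,-1.1,2.667,0,0.1],[0,0,0,-1.1,2.667,0,0.1],[0,0,0,-1.1,2.667,0,0.1],[0,0,0,-1.1,2.667,0,0.1],[0,0,0,-1.1,2.667,0,0.1],[0,0,0,-1.1,2.667,0,0.1],[0,0,0,-1.1,2.667,0,0.1],[0,0,0,-1.1,2.667,0,0.1]])

```text
t: 18.6
tool_pos: [0.5097, 0.054, 0.2577]
tool_rot: [-0.45, 3.109, 0.0]
contact_force: [0.7, -0.1, -1.4]
opening: 0.0231
```

>>> jog_arm(deltas=[[0,0,0,-1.1,2.667,0,0.1],[0,0,0,-1.1,2.667,0,0.1],[0,0,0,-1.1,2.667,0,0.1],[0,0,0,-1.1,2.667,0,0.1],[0,0,0,-0.55,1.33,0,0.1],[0,0,0,0,0,0,0.1],[0,0,0,0,0,0,0.1],[0,0,0,0,0,0,0.1]])

```text
t: 19.27
tool_pos: [0.5233, 0.1807, 0.2574]
tool_rot: [0.45, -3.109, 0.001]
contact_force: [0.8, 0.0, -0.6]
opening: 0.0232
```

Run:
```python
from h import *
o=ctrl.get_obs(); print(o["t"],o["tool_pos"],o["contact_force"],o["opening"],R.from_rotvec(o["tool_rot"]).as_matrix().round(4).tolist())
s,_=shot("side","side4")
```

```text
19.2667 [0.52333415 0.18066701 0.257389  ] [ 0.77108401  0.01123711 -0.6399136 ] 0.023237416811242716 [[-0.959, -0.2833, -0.0003], [-0.2833, 0.959, -0.0005], [0.0004, -0.0003, -1.0]]
```

View pics/side4.png

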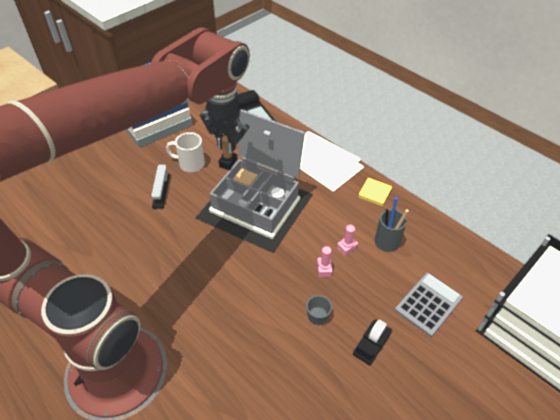

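The stamp hangs upright at (228,160) over the pocket, and the lid is fully up. I'm descending.

>>> jog_arm(deltas=[[0,0,0,0,0,0.7,0.1],[0,0,0,0,0,1.5,0.1],[0,0,0,0,0,1.5,0.1],[0,0,0,0,0,1.5,0.1],[0,0,0,0,0,1.5,0.1],[0,0,0,0,0,1.5,0.1],[0,0,0,0,0,1.5,0.1],[0,0,0,0,0,1.5,0.1],[0,0,0,0,0,1.5,0.1],[0,0,0,0,0,1.0,0.1],[0,0,0,0,0,0.4,0.1],[0,0,0,0,0,0,0.1]])

```text
t: 20.32
tool_pos: [0.5229, 0.1803, 0.1151]
tool_rot: [0.448, -3.107, 0.0]
contact_force: [-0.8, -0.0, -1.9]
opening: 0.023
```

>>> jog_arm(deltas=[[0,0,0,0,0,0.08,0.1],[0,0,0,0,0,0.08,0.1],[0,0,0,0,0,0.08,0.1],[0,0,0,0,0,0.06,0.1],[0,0,0,0,0,0,0.1]])

```text
t: 20.73
tool_pos: [0.5239, 0.181, 0.1139]
tool_rot: [-0.45, 3.108, 0.0]
contact_force: [0.5, 1.2, -1.0]
opening: 0.0231
```

>>> jog_arm(deltas=[[0,0,0,0,0,0.05,0.1],[0,0,0,0,0,0.05,0.1],[0,0,0,0,0,0.05,0.1],[0,0,0,0,0,0.05,0.1],[0,0,0,0,0,0.05,0.1],[0,0,0,0,0,0,0.1]])

```text
t: 21.23
tool_pos: [0.5236, 0.1809, 0.1108]
tool_rot: [0.45, -3.109, 0.0]
contact_force: [0.1, 0.0, -1.5]
opening: 0.0231
```

>>> jog_arm(deltas=[[0,0,0,0,0,0.04,0.1],[0,0,0,0,0,0.04,0.1],[0,0,0,0,0,0.04,0.1],[0,0,0,0,0,0,0.1]])

```text
t: 21.57
tool_pos: [0.5236, 0.1809, 0.1097]
tool_rot: [0.45, -3.109, 0.0]
contact_force: [0.5, 0.7, -0.7]
opening: 0.0229
```

>>> jog_arm(deltas=[[0,0,0,0,0,0.04,0.1],[0,0,0,0,0,0.04,0.1],[0,0,0,0,0,0.03,0.1],[0,0,0,0,0,0,0.1]])

```text
t: 21.9
tool_pos: [0.5236, 0.1809, 0.1086]
tool_rot: [0.45, -3.109, 0.0]
contact_force: [-0.5, 0.1, -1.1]
opening: 0.0232
```

>>> jog_arm(deltas=[[0,0,0,0,0,0.04,0.1],[0,0,0,0,0,0.04,0.1],[0,0,0,0,0,0.02,0.1],[0,0,0,0,0,0,0.1]])

```text
t: 22.23
tool_pos: [0.5238, 0.181, 0.1083]
tool_rot: [-0.45, 3.109, 0.0]
contact_force: [-1.4, -0.9, 4.3]
opening: 0.023
```

Floor contact at TCP z about 0.1085, close to the predicted 0.109. I'm releasing.

>>> jog_arm(deltas=[[0,0,0,0,0,0,0.3],[0,0,0,0,0,0,0.35],[0,0,0,0,0,0,0.4],[0,0,0,0,0,0,0.45],[0,0,0,0,0,0,0.45],[0,0,0,0,0,-0.3,0.45],[0,0,0,0,0,-0.8,0.45],[0,0,0,0,0,-1.5,0.45],[0,0,0,0,0,-2.5,0.45],[0,0,0,0,0,-3,0.45],[0,0,0,0,0,-3,0.45],[0,0,0,0,0,-3,0.45]])

```text
t: 23.23
tool_pos: [0.5235, 0.1809, 0.2509]
tool_rot: [-0.45, 3.109, 0.0]
contact_force: [0.6, -0.2, -0.1]
opening: 0.0381
```

>>> jog_arm(deltas=[[0,0,0,3,0,0,0.45],[0,0,0,3,0,0,0.45],[0,0,0,3,0,0,0.45],[0,0,0,3,-2,0,0.45],[0,0,0,0,-3,0,0.45],[0,0,0,0,-3,0,0.45],[0,0,0,0,-3,0,0.45],[0,0,0,0,-3,0,0.45],[0,0,0,0,-3,0,0.45],[0,0,0,0,-3,0,0.45],[0,0,0,0,-3,0,0.45],[0,0,0,0,-3,0,0.45]])

```text
t: 24.23
tool_pos: [0.4825, -0.104, 0.2498]
tool_rot: [-0.449, 3.108, -0.001]
contact_force: [0.1, 0.9, -0.2]
opening: 0.0385
```

Run:
```python
from h import *
o=ctrl.get_obs(); print(o["t"],o["tool_pos"],o["contact_force"],o["opening"])
t,d=shot("top","top5"); s,_=shot("side","side5")
A=cloud("top",d); k=np.hypot(A[...,0]-.524,A[...,1]-.181)<.03; k&=(A[...,2]>.115)&(A[...,2]<.14); print("handle top",k.sum(),A[k].mean(0) if k.any() else 0)
cv2.imwrite("pics/both5.png",np.vstack([cv2.resize(t[150:270,190:400],(525,300),interpolation=2),cv2.resize(s[110:230,170:380],(525,300),interpolation=2)])[...,::-1])
t0=np.load("pics/top0.npz")["im"].astype(int)
df=(np.abs(t.astype(int)-t0).max(-1)>70).astype(np.uint8); n,L,st,_=cv2.connectedComponentsWithStats(df); print([x.tolist() for x in st[1:] if x[4]>25])
```

```text
24.2333 [ 0.4825191  -0.10402449  0.2497722 ] [ 0.08279443  0.86229836 -0.17502665] 0.038486439604268556
handle top 53 [0.52472217 0.18111135 0.12386061]
[[193, 156, 60, 12, 119], [228, 169, 7, 5, 28], [243, 182, 23, 8, 74], [207, 190, 24, 26, 118], [252, 193, 10, 10, 83], [330, 195, 13, 13, 97], [305, 196, 9, 19, 35], [248, 207, 24, 7, 46], [215, 208, 17, 6, 41], [211, 214, 24, 26, 86], [262, 215, 5, 14, 44], [358, 215, 8, 17, 75], [250, 217, 7, 14, 40], [219, 219, 14, 18, 181], [235, 223, 17, 11, 134], [326, 222, 18, 17, 187], [305, 228, 31, 18, 133], [0, 302, 7, 9, 43], [0, 311, 60, 33, 782], [0, 334, 7, 9, 37], [42, 347, 95, 73, 568], [192, 362, 40, 58, 327], [171, 369, 18, 31, 89], [244, 387, 28, 33, 393], [269, 387, 18, 13, 134], [302, 389, 6, 13, 32], [160, 397, 46, 23, 577], [288, 406, 16, 9, 37], [262, 412, 18, 3, 32], [255, 415, 22, 5, 88]]
```

View pics/both5.png

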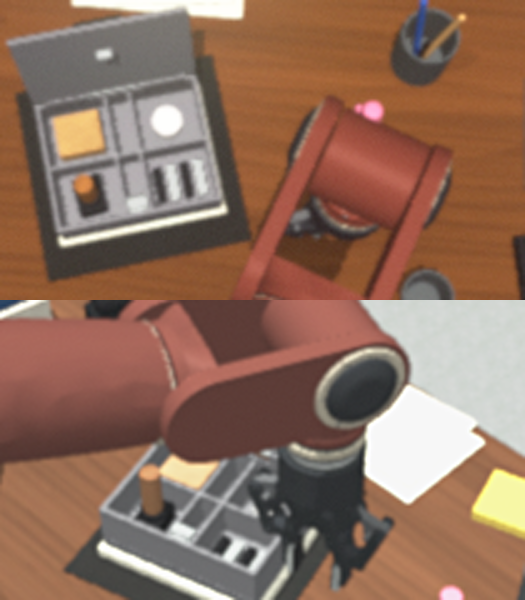

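View pics/top5.png

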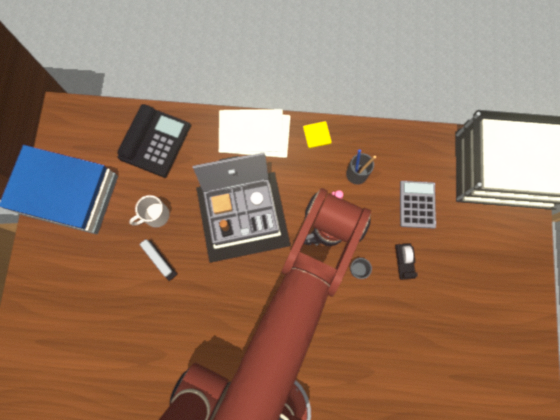

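The stamp stands upright in the empty front-left pocket at (226,227), the lid is fully open, and the bystanders in view haven't moved. I'm letting the arm settle and handing in.

>>> jog_arm(deltas=[[0,0,0,0,0,0,0.45],[0,0,0,0,0,0,0.45],[0,0,0,0,0,0,0.45],[0,0,0,0,0,0,0.45],[0,0,0,0,0,0,0.45],[0,0,0,0,0,0,0.45]])

```text
t: 24.83
tool_pos: [0.4822, -0.1017, 0.2488]
tool_rot: [-0.451, 3.109, -0.0]
contact_force: [0.7, -0.6, -0.2]
opening: 0.0383
```

```bash
python3 -c "
from station import ctrl
print(ctrl.finish_job())"
```

```text
the job is handed in; nothing more can be done
None
```

The box is open, the stamp stands upright in the empty front-left pocket, and the job was handed in at about 25 s. No verdict was reported.

- **Lid:** I followed the thumb pad down at about 11 N until it reached its stop. The highest vertical reading there was about 14 N. There was also an unexpected sideways drag of up to about 8 N on the pad, so the combined force peaked at about 16 N, under the 20 N limit. The arm then backed away and the lid swung fully up untouched.
- **Stamp:** I gripped it by the handle and lowered it until the floor pushed back with about 4 N. I released it there, about where the measured floor height predicted.
- **Last checks:** The handle top is at (0.525, 0.181, 0.124). That is within 1 mm of the pocket centre, and its height fits an upright stamp on the pocket floor. The gripper was empty, clear of everything, with only sensor noise on the force reading.
- **Not fully confirmed:** The other things on the desk looked unmoved in the last pictures. The arm hid one pink look-alike and most of the other. They were unmoved in the picture taken after the stamp was lifted, and the arm passed well above them.
- **Checks that disagreed:** Heights from the two-view triangulation came out 5–7 mm lower than the depth readings and the given stamp height. I relied on depth and contact instead.

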